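Turn the puzzle carousel to the orange tray

ROBOT

A 6-joint arm with a two-finger parallel gripper is mounted at the origin on the work surface. World frame = base frame: x ahead of the robot, y to its left, z up, the work surface at z = 0. Lengths are in m, angles in rad, forces in N, time in s.
With the tool pointing down it reaches from about 0.25 to 0.775 m from the base axis. Payload 4 kg.
Tool frame: the origin (TCP) lies at the very end of the fingers, on their centre line; the grasp point (between the pads) lies 19 mm behind it; z points along the fingers, y is the line along which they close (so a half turn about z gives the same grasp; the last joint's range is limited). The gripper opens to 94 mm and grips with 3 to 60 N. Pads are 16 mm wide; open, the fingers measure 119 mm over their backs; the gripper's body (75 mm by 177 mm) begins 78 mm behind the grasp point.
Start: joints at [1.16, 0.087, 1.371, -0, 1.684, -0.103], TCP at [0.167, 0.524, 0.174] pointing down, gripper open.
Joint ranges: [-3.1, 3.1], [-0.76, 2.03], [0.27, 2.55], [-1.08, 4.22], [0.17, 2.65], [-2.57, 2.57]. Speed limits (rad/s): [2.79, 2.79, 3.14, 3.14, 3.14, 3.14].

INTERFACE

Orientations are given as [roll, pitch, yaw] about the fixed x, y, z axes, in that order (R = Rz(yaw) Ry(pitch) Rx(roll)).
In Python, from bench import robot, vision gives the robot as it stands.
- The arm moves only by the shell command python3 -m crank 'ROWS'. ROWS is JSON, a list of rows, each a list of 3 entries, a list of its own where there are three numbers: the closure, from 0 (fully open) to 1 (shut), then the shift along the tool's x, y, z in m, then the turn, a rotation vector about the tool's x, y, z in degrees. A call has 1 to 8 rows; each row shifts and turns the commanded pose from where the row before left it, along the tool's axes as they then stand; what a row does not reach is not made up. A row lasts 1/10 s, in which the tool goes at most 50 mm and 8.59 degrees, less where a joint would pass 70% of its speed; a pose out of reach is approached as far as the arm can. A call with a gripper value outside its range is refused whole. The fingers move at their own pace and stop on an object; the grip force is fixed at half the most. Time passes only in rows, so rows that do not move let the fingers close. It gives the time, the measured TCP pose, the force, the opening and the grip force at its end, in the units of the state.
- robot.get_obs(): the state, without advancing time (a new reading comes with each control period).
- vision.snapshot(name): name is "scene" or "top" or "wrist"; returns a dict with "color" (384x512x3 uint8, red, green, blue), "z_map" (384x512 float32, m along the optical axis (not along the pixel's ray), 0 where there is no reading), "fx", "fy", "cx", "cy" (pixels), "dist" ([k1, k2, p1, p2, k3] as OpenCV has them; the pictures are not rectified), "R" (3x3) and "t" (3): a world point X has camera coordinates R X + t. Camera axes: x right, y down, z forward; pixel columns grow to the right and rows downward; lengths in m; the calibration is good to about 2 mm. A picture is of the moment at which its call begins.
- robot.close_job(): hands the job in; it is judged then, once.
The state is a dict: "time": time; "joint_positions": joint angles; "qvel": joint speeds; "joint_torque": joint torques, N m; "tool_pos": TCP position; "ee_rot": TCP orientation; "wrist_force": force on the tool from outside, world axes, zero at the start; "wrist_torque": the same for the moment, N m; "width": finger opening in m; "finger_force": force on a finger pad.
Only numpy, scipy, OpenCV 4.12 (cv2) and the standard library are available. Lean on these libraries where they do the work, as an engineer would, in place of code of your own. Each camera call takes 0.05 s, during which the arm holds its last target. There are 200 camera calls.

TASK

Turn the puzzle-sorting carousel by pushing its black rubber rim, slowly and without pressing hard on it, until the white line of the orange tray is in line with the white pointer on the stand, then let go of it. Keep off the trays and the ring lamp above them, and leave the glass, the mug and the red puzzle box where they are.

Things in the scene. Friction and masses are not known exactly. Their poses are not given: they have to be found in the camera images.
- carousel (a joint): Angle of the turntable about its upright axis, rad; grows anticlockwise seen from above; turns either way past a full turn. 0 or any whole turn (6.283) = orange tray's white line exactly at the stand's pointer. The bearing drags with about 0.12 N m plus 0.06 N m s/rad, so the disc stops almost at once when not pushed and stays where it is left.
- disc: The turntable's disc, 280 mm across, with a smooth upright black rubber rim from 36 to 64 mm above the table: nothing to hook, it is driven by friction (pressing with about 10 N is enough). Origin on its axis at table height, turns with it; its -x axis points to the white line. 60 mm wide wooden hub on top, 94 mm above the table.
- stand: Wooden stand fixed to the table; origin on the turntable's axis at table height, x axis pointing away from the pointer. Round foot under the disc; 12 mm high tongues: a front one (pointer's side) 50 mm wide to 210 mm from the axis, a back one 70 mm wide to 220 mm.
- hub (a point): Fixed point on the turntable's axis, 50 mm above the table (mid-height of the rubber rim). Axes as the stand's.
- pointer (a point): Where the white line should end: fixed point 130 mm from the axis, 64 mm above the table, straight above the middle of the front tongue, whose visible end carries a white arrow (150 to 202 mm from the axis). It faces the robot within about 25 degrees.
- tray_line (a point): White radial line (20 x 8 mm) on top of the disc just outside the orange tray; the point lies 130 mm from the axis, 64 mm above the table, and turns with the disc.
- lamp: White ring lamp fixed level over the rim, centred on the axis (origin there at table height). Tube 30 mm thick: 135 to 165 mm from the axis, 197 to 227 mm above the table, on an 18 mm post 205 mm behind the axis on the side away from the pointer. An upright gripper cannot reach the rim; one leaning outward from the axis 30 to 45 degrees from vertical passes under the ring.
- trays: Six open trays fixed on the disc 60 degrees apart, one rigid set (origin on the axis at table height): each 62 x 50 mm, tops 91 mm above the table, all within 121 mm of the axis; one orange, the others grey, blue, white, green, grey. Not to be touched.
- glass: Bystander: clear drinking glass, 72 mm across, 100 mm high, origin at the centre of its underside. Loose.
- mug: Bystander: blue mug, 82 mm across, 90 mm high, handle at its +y side, origin at the centre of its underside. Loose.
- puzzle_box: Bystander: red puzzle box 160 x 200 x 50 mm with a picture on top, origin at the centre of its underside. Loose.

How it is judged:
By the outcome, as a careful person would: the job done as asked, in the order asked, and still so for the second after the job is handed in, with the robot touching nothing.
It also fails if it takes over 72 s, if anything falls off the work surface, if the arm or the gripper's body presses on something with over 40 N, if the wrist force passes 120 N, or if a joint passes its speed limit or range.

## Working session

There is one attempt and no reset: what is moved stays moved. The work goes in short steps, Python scripts to look and compute and a shell command to move; the robot and the scene stay as the last step left them, time stands still between calls to the robot, and variables do not carry over. Pictures are saved under pics/ and viewed, at most 10 in all, crops included, and the job is handed in when it is done.

```bash
mkdir -p pics; ls; python3 - <<'E'
from bench import robot, vision
import cv2,numpy as np
ims=[]
for n in ["scene","top"]:
    s=vision.snapshot(n); np.savez(n+".npz",**s); ims.append(s["color"][:,:,::-1])
    print(n,s["fx"],s["cx"],s["cy"],s["dist"],s["R"],s["t"])
    cv2.imwrite(f"pics/{n}.png",ims[-1])
o=robot.get_obs(); print(o)
E
```

```text
pics
scene 497.24750239786243 243.33643182531534 193.23482332066504 [-0.02797837  0.          0.          0.          0.        ] [[-0.69604673  0.71787779 -0.01305509]
 [ 0.45101212  0.42300428 -0.78591058]
 [-0.55866539 -0.55291849 -0.61820233]] [ 0.31072051 -0.15942831  2.12596752]
top 376.73164174204607 252.8626607067823 194.25958993467185 [-0.10013061  0.          0.          0.          0.        ] [[ 0.01348739 -0.99982693 -0.0128137 ]
 [-0.9889782  -0.01144918 -0.1476179 ]
 [ 0.14744565  0.01466345 -0.98896146]] [0.01850707 0.46818913 1.19579727]
{'time': 0.1, 'joint_positions': array([ 1.15990530e+00,  8.78740450e-02,  1.37209104e+00, -8.14421653e-06,
        1.68359775e+00, -1.03069792e-01]), 'qvel': array([ 0.00075465, -0.0026539 , -0.00306437, -0.00025826, -0.00195504,
       -0.00011526]), 'joint_torque': array([ 1.50386633e-03, -3.41256702e+01, -3.03300297e+01,  7.19020329e-02,
        3.04406835e-02, -7.53851509e-05]), 'tool_pos': array([0.16640975, 0.52363994, 0.17303126]), 'ee_rot': array([-3.13963210e+00, -1.94655398e-04,  2.83377032e+00]), 'wrist_force': array([-0.2156809 , -0.08252287, -0.13998994]), 'wrist_torque': array([-0.01294348,  0.04048707, -0.02114439]), 'finger_force': 0.0, 'width': 0.09421194961009328}
```

View pics/top.png

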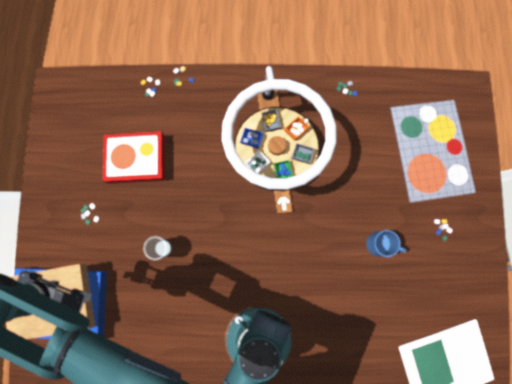

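View pics/scene.png

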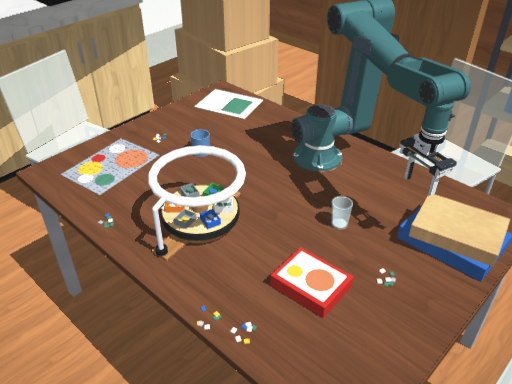

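The top view shows the lamp ring centred near (279,134), the hub at (278,146), the pointer arrow at (284,202) and the orange tray at (297,127). The glass is at (157,248), the mug at (385,243) and the box at (132,157). Next I measure these.

```bash
cat > h.py <<'E'
import numpy as np,cv2
def cloud(s):
    h,w=s["z_map"].shape; K=np.array([[s["fx"],0,s["cx"]],[0,s["fy"],s["cy"]],[0,0,1.]])
    u,v=np.meshgrid(np.arange(w),np.arange(h))
    p=cv2.undistortPoints(np.stack([u.ravel(),v.ravel()],1).astype(float)[:,None],K,np.array(s["dist"])).reshape(h,w,2)
    c=np.dstack([p,np.ones((h,w))])*s["z_map"][...,None]
    return (c-s["t"])@s["R"]
def onplane(s,uv,z):
    K=np.array([[s["fx"],0,s["cx"]],[0,s["fy"],s["cy"]],[0,0,1.]])
    p=cv2.undistortPoints(np.array(uv,float).reshape(-1,1,2),K,np.array(s["dist"])).reshape(-1,2)
    d=np.c_[p,np.ones(len(p))]@s["R"]; o=-s["R"].T@s["t"]
    return o+d*((z-o[2])/d[:,2])[:,None]
def project(s,X):
    K=np.array([[s["fx"],0,s["cx"]],[0,s["fy"],s["cy"]],[0,0,1.]])
    return cv2.projectPoints(np.array(X,float).reshape(-1,1,3),cv2.Rodrigues(s["R"])[0],s["t"],K,np.array(s["dist"]))[0].reshape(-1,2)
def fitc(P):
    a=np.c_[2*P[:,:2],np.ones(len(P))]; r=np.linalg.lstsq(a,(P[:,:2]**2).sum(1),rcond=None)[0]
    return r[:2],np.sqrt(r[2]+r[0]**2+r[1]**2)
E
python3 - <<'E'
from h import *
s=dict(np.load("top.npz")); X=cloud(s); c=s["color"].astype(int)
box=np.zeros(X.shape[:2],bool); box[70:195,215:345]=1
m=box&(X[...,2]>.215)&(X[...,2]<.24)&(c.min(2)>200)
print("lamp",m.sum(),fitc(X[m]),X[m][:,2].mean())
cx=fitc(X[m])[0]
hsv=cv2.cvtColor(s["color"],cv2.COLOR_RGB2HSV)
reg=(np.hypot(X[...,0]-cx[0],X[...,1]-cx[1])<.13)&(X[...,2]<.11)
m=reg&(X[...,2]>.045)
r=np.hypot(X[...,0]-cx[0],X[...,1]-cx[1])
hub=(r<.045)&(X[...,2]>.088)&(X[...,2]<.1); print("hub",hub.sum(),X[hub].mean(0))
# orange
o=reg&(hsv[...,0]<14)&(hsv[...,1]>170)&(r>.05); print("orange",o.sum(),X[o].mean(0),np.argwhere(o).mean(0))
# tongue + arrow
t=(r>.15)&(r<.23)&(X[...,2]>.004)&(X[...,2]<.025)&(X[...,0]<cx[0]); print("tongue",t.sum(),X[t].mean(0))
a=(c.min(2)>190)&(r>.14)&(r<.22)&(X[...,2]<.03)&(X[...,0]<cx[0]); print("arrow",a.sum(),X[a].mean(0))
for n,(u,v) in dict(glass=(157,248),mug=(385,243),box=(132,157)).items():
    b=np.zeros_like(box); b[v-35:v+35,u-40:u+40]=1; b&=X[...,2]>.03; b&=X[...,2]<.13; print(n,b.sum(),X[b].min(0),X[b].max(0))
cv2.imwrite("pics/crop.png",cv2.resize(s["color"][65:220,205:355,::-1],None,fx=4,fy=3.8,interpolation=cv2.INTER_CUBIC))
for n,z,u in [("arrow",.012,(284,202))]: print(onplane(s,u,z))
E
```

```text
lamp 3028 (array([ 0.61922957, -0.04826822]), np.float64(0.14885642135514623)) 0.22442430721301754
hub 262 [ 0.61941676 -0.0495247   0.09383425]
orange 98 [ 0.68152453 -0.11191319  0.08055158] [127.48979592 295.62244898]
tongue 461 [ 0.46154769 -0.05442795  0.00922235]
arrow 90 [ 0.45023998 -0.07894858  0.01272996]
glass 321 [0.25460957 0.28665069 0.03030664] [0.32505475 0.35687579 0.10498253]
mug 434 [ 0.27173158 -0.46309812  0.03025198] [ 0.35278676 -0.35101679  0.09668245]
box 2841 [0.50590818 0.32449499 0.03003765] [0.6777937 0.5347154 0.0600871]
[[ 0.44657017 -0.07891219  0.012     ]]
```

View pics/crop.png

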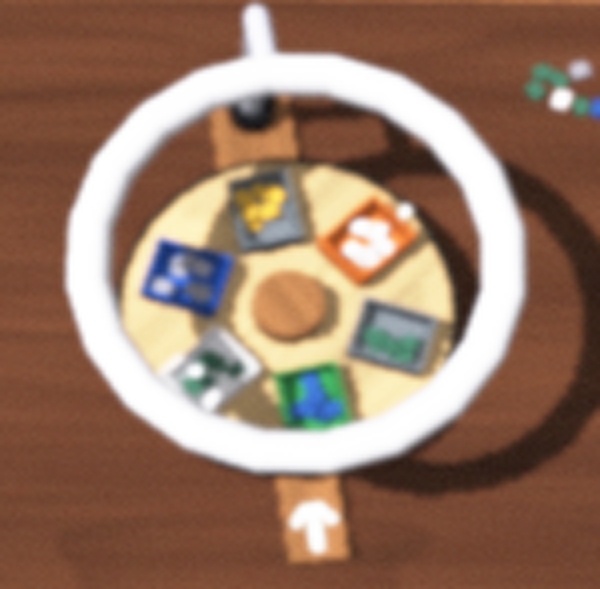

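The white tray line shows at crop (404,210), at about −45° from the axis. The arrow at (315,525) puts the pointer at 190°. So the disc must turn about −125° (clockwise). I'll push on the robot's side with the fingers closed and leaning 40° toward the robot, in two strokes.

```bash

python3 -m crank '[[1,[-0.025,-0.032,-0.002],[0,0,0]],[1,[-0.025,-0.032,-0.002],[0,0,0]],[1,[-0.025,-0.032,-0.002],[0,0,0]],[1,[-0.025,-0.032,-0.002],[0,0,0]],[1,[-0.025,-0.032,-0.002],[0,0,0]],[1,[-0.025,-0.032,-0.002],[0,0,0]],[1,[-0.025,-0.032,-0.002],[0,0,0]],[1,[-0.025,-0.032,-0.002],[0,0,0]]]'
python3 -m crank '[[1,[-0.025,-0.032,-0.002],[0,0,0]],[1,[-0.025,-0.032,-0.002],[0,0,0]],[1,[-0.025,-0.032,-0.002],[0,0,0]],[1,[-0.025,-0.032,-0.002],[0,0,0]],[1,[-0.025,-0.032,-0.002],[0,0,0]],[1,[-0.025,-0.032,-0.002],[0,0,0]],[1,[-0.025,-0.032,-0.002],[0,0,0]],[1,[-0.025,-0.032,-0.002],[0,0,0]]]'
python3 - <<'E'
from h import *
from bench import robot
print(robot.get_obs()["joint_positions"])
s=dict(np.load("top.npz")); p=onplane(s,[(306,120.3)],.064)[0]; print(p,np.degrees(np.arctan2(p[1]+.049,p[0]-.6193)))
E
```

```text
time: 0.9
tool_pos: [0.2796, 0.218, 0.1898]
ee_rot: [-3.141, -0.0, 2.834]
wrist_force: [0.5, -0.5, 0.0]
width: 0.0336
finger_force: 0.0
time: 1.7
tool_pos: [0.3927, -0.0866, 0.2058]
ee_rot: [3.141, -0.0, 2.833]
wrist_force: [0.9, 0.4, -0.1]
width: 0.0005
finger_force: 0.0
[-3.58639035e-01 -2.51138011e-01  1.62254366e+00  3.45723032e-04
  1.77051684e+00 -1.62100930e+00]
[ 0.71225425 -0.1480143   0.064     ] -46.8081090521117
```

```bash

python3 -m crank '[[1,[0,0,0],[0,0,8]],[1,[0,0,0],[0,0,8]],[1,[0,0,0],[0,0,8]],[1,[0,0,0],[0,0,8]],[1,[0,0,0],[0,0,8]],[1,[0,0,0],[0,0,8]],[1,[0,0,0],[0,0,8]],[1,[0,0,0],[0,0,8]]]'
python3 -m crank '[[1,[0,0,0],[0,0,8]],[1,[0,0,0],[0,0,8]],[1,[0,0,0],[0,0,8]],[1,[0,0,0],[0,0,8]],[1,[0,0,0],[0,0,8]],[1,[0,0,0],[0,0,8]],[1,[0,0,0],[0,0,8]]]'
python3 -m crank '[[1,[0,0,0],[0,8,0]],[1,[0,0,0],[0,8,0]],[1,[0,0,0],[0,8,0]],[1,[0,0,0],[0,8,0]],[1,[0,0,0],[0,8,0]],[1,[0,0,0],[0,0,0]]]'
cat > go.py <<'E'
# python3 go.py phi lean radius z : shift/turn in tool axes to the pose touching the rim at angle phi
import sys; from h import *; from bench import robot
from scipy.spatial.transform import Rotation as Ro
C=np.array([.6193,-.049]); o=robot.get_obs(); phi,L,r,z=map(float,sys.argv[1:5]); phi=np.radians(phi); L=np.radians(L)
inn=-np.array([np.cos(phi),np.sin(phi),0]); up=np.array([0,0,1.])
x=inn*np.cos(L)+up*np.sin(L); zz=inn*np.sin(L)-up*np.cos(L); T=Ro.from_matrix(np.c_[x,np.cross(zz,x),zz])
R=Ro.from_euler("xyz",o["ee_rot"]); p=np.r_[C-r*inn[:2],z]
d=p-o["tool_pos"]; e=o["tool_pos"][:2]-C
print("shift tool",R.inv().apply(d).round(4),"|d|",np.linalg.norm(d).round(3),"turn tool",(R.inv()*T).as_rotvec(degrees=True).round(2))
print("now r",np.hypot(*e).round(4),"phi",np.degrees(np.arctan2(e[1],e[0])).round(1)%360,"z",o["tool_pos"][2].round(4),"q",o["joint_positions"].round(2),"F",o["wrist_force"].round(1))
E
python3 go.py 222 40 .165 .045
```

```text
time: 2.5
tool_pos: [0.3924, -0.0848, 0.2055]
ee_rot: [-3.141, -0.001, 1.711]
wrist_force: [-0.4, -0.1, -0.5]
width: 0.0005
finger_force: 0.0
time: 3.2
tool_pos: [0.3924, -0.0848, 0.2055]
ee_rot: [-3.141, 0.0, 0.734]
wrist_force: [0.1, 1.1, -0.9]
width: 0.0006
finger_force: 0.0
time: 3.8
tool_pos: [0.3903, -0.0871, 0.2024]
ee_rot: [-3.131, -0.699, 0.722]
wrist_force: [0.5, 0.0, 0.0]
width: 0.0004
finger_force: 0.0
shift tool [-0.0767  0.126   0.1398] |d| 0.203 turn tool [-0.19 -0.07 -0.48]
now r 0.2321 phi 189.5 z 0.2024 q [-1.05 -0.42  1.92  0.69  1.76 -0.12] F [0.5 0.  0. ]
```

```bash

python3 -m crank '[[1,[-0.0096,0.0158,0.0175],[0,0,0]],[1,[-0.0096,0.0158,0.0175],[0,0,0]],[1,[-0.0096,0.0158,0.0175],[0,0,0]],[1,[-0.0096,0.0158,0.0175],[0,0,0]],[1,[-0.0096,0.0158,0.0175],[0,0,0]],[1,[-0.0096,0.0158,0.0175],[0,0,0]],[1,[-0.0096,0.0158,0.0175],[0,0,0]],[1,[-0.0096,0.0158,0.0175],[0,0,0]]]'
python3 -m crank '[[1,[0,0,0],[0,0,0]],[1,[0,0,0],[0,0,0]]]'
python3 go.py 222 40 .150 .045
python3 - <<'E'
from bench import vision; import cv2,numpy as np
a=vision.snapshot("scene"); b=vision.snapshot("wrist"); np.savez("w.npz",**b)
c=cv2.resize(a["color"][90:290,110:370],None,fx=1.5,fy=1.5)
im=np.zeros((384,390+400,3),np.uint8); im[:300,:390]=c[:300,:390]; im[:300,390:]=cv2.resize(b["color"],(400,300)); cv2.imwrite("pics/c1.png",im[...,::-1])
E
```

```text
time: 4.6
tool_pos: [0.5026, -0.1565, 0.049]
ee_rot: [3.14, -0.696, 0.744]
wrist_force: [-0.8, -0.9, -0.6]
width: 0.0007
finger_force: 0.0
time: 4.8
tool_pos: [0.5014, -0.156, 0.0497]
ee_rot: [-3.14, -0.698, 0.742]
wrist_force: [0.4, 0.2, 0.3]
width: 0.0003
finger_force: 0.0
shift tool [ 0.004  -0.0005  0.0095] |d| 0.01 turn tool [-0.39  0.03  0.38]
now r 0.1591 phi 222.2 z 0.0497 q [-0.91  0.03  1.88  0.71  1.37 -0.28] F [0.4 0.2 0.3]
```

View pics/c1.png

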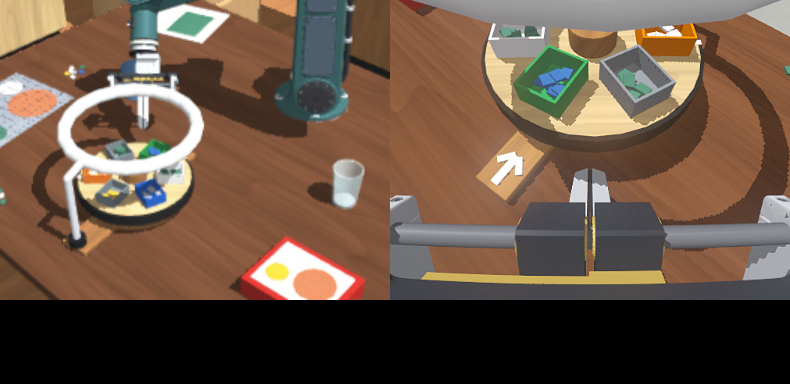

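The wrist view shows the closed fingers at (590,200) just outside the rim, the arrow at (508,168) and the lamp clear above. Now I approach gently.

```bash

python3 -m crank '[[1,[0.0013,0,0.0024],[0,0,0]],[1,[0.0013,0,0.0024],[0,0,0]],[1,[0.0013,0,0.0024],[0,0,0]],[1,[0.0013,0,0.0024],[0,0,0]],[1,[0,0,0],[0,0,0]]]'
python3 -m crank '[[1,[0.0008,0,0.0006],[0,0,0]],[1,[0,0,0],[0,0,0]]]'
python3 -m crank '[[1,[0.0008,0,0.0006],[0,0,0]],[1,[0,0,0],[0,0,0]]]'
python3 -m crank '[[1,[0.0008,0,0.0006],[0,0,0]],[1,[0,0,0],[0,0,0]]]'
python3 go.py 222 40 .146 .045
```

```text
time: 5.4
tool_pos: [0.5084, -0.1502, 0.0453]
ee_rot: [-3.141, -0.698, 0.739]
wrist_force: [-0.3, 1.1, -0.6]
width: 0.0003
finger_force: 0.0
time: 5.6
tool_pos: [0.5092, -0.1498, 0.0455]
ee_rot: [-3.141, -0.698, 0.739]
wrist_force: [0.4, 0.0, 1.0]
width: 0.0005
finger_force: 0.0
time: 5.8
tool_pos: [0.5099, -0.1492, 0.0455]
ee_rot: [-3.141, -0.698, 0.739]
wrist_force: [0.8, 0.7, 0.4]
width: 0.0004
finger_force: 0.0
time: 6.0
tool_pos: [0.5107, -0.1484, 0.0456]
ee_rot: [-3.142, -0.698, 0.739]
wrist_force: [0.3, -0.0, 0.8]
width: 0.0007
finger_force: 0.0
shift tool [ 0.0006 -0.0012  0.0013] |d| 0.002 turn tool [-0.24 -0.01  0.28]
now r 0.1473 phi 222.5 z 0.0456 q [-0.89  0.03  1.88  0.72  1.34 -0.27] F [ 0.3 -0.   0.8]
```

```bash
for i in 1 2 3 4 ; do :; done
python3 -m crank '[[1,[0.0008,0,0.0006],[0,0,0]],[1,[0,0,0],[0,0,0]]]' | grep -E "pos|wrist"
python3 -m crank '[[1,[0.0008,0,0.0006],[0,0,0]],[1,[0,0,0],[0,0,0]]]'| grep -E "pos|wrist"
python3 -m crank '[[1,[0.0008,0,0.0006],[0,0,0]],[1,[0,0,0],[0,0,0]]]'| grep -E "pos|wrist"
```

```text
tool_pos: [0.5114, -0.1477, 0.0457]
wrist_force: [-0.1, -0.2, -0.7]
tool_pos: [0.5122, -0.1471, 0.0458]
wrist_force: [0.3, -0.1, 0.7]
tool_pos: [0.5129, -0.1464, 0.0458]
wrist_force: [0.0, -0.1, -1.3]
```

```bash
python3 -m crank '[[1,[0.0008,0,0.0006],[0,0,0]],[1,[0,0,0],[0,0,0]]]' | grep -E "pos|wrist"
python3 -m crank '[[1,[0.0008,0,0.0006],[0,0,0]],[1,[0,0,0],[0,0,0]]]'| grep -E "pos|wrist"
python3 -m crank '[[1,[0.0008,0,0.0006],[0,0,0]],[1,[0,0,0],[0,0,0]]]'| grep -E "pos|wrist"
python3 go.py 222 40 .146 .045
```

```text
tool_pos: [0.5136, -0.1457, 0.0458]
wrist_force: [0.3, 0.1, 0.2]
tool_pos: [0.5144, -0.145, 0.0459]
wrist_force: [-0.5, -0.1, -0.3]
tool_pos: [0.5151, -0.1444, 0.046]
wrist_force: [0.2, -0.1, 0.2]
shift tool [-0.0043 -0.0012 -0.0023] |d| 0.005 turn tool [-0.24 -0.01  0.28]
now r 0.1412 phi 222.5 z 0.046 q [-0.87  0.03  1.88  0.72  1.34 -0.26] F [ 0.2 -0.1  0.2]
```

```bash
python3 -m crank '[[1,[0.0008,0,0.0006],[0,0,0]],[1,[0,0,0],[0,0,0]]]' | grep -E "pos|wrist"
python3 -m crank '[[1,[0.0008,0,0.0006],[0,0,0]],[1,[0,0,0],[0,0,0]]]'| grep -E "pos|wrist"
python3 go.py 222 40 .146 .045
python3 - <<'E'
from bench import vision; import cv2,numpy as np
from h import *
b=vision.snapshot("wrist"); np.savez("w.npz",**b)
cv2.imwrite("pics/c2.png",cv2.resize(b["color"],(768,576))[...,::-1])
X=cloud(b); r=np.hypot(X[...,0]-.6193,X[...,1]+.049)
m=(r<.17)&(r>.1)&(X[...,2]>.05)&(X[...,2]<.0625)&(b["color"].max(2)<70)
print(m.sum(),fitc(X[m]))
E
```

```text
tool_pos: [0.5159, -0.1437, 0.046]
wrist_force: [-0.2, -0.6, 0.1]
tool_pos: [0.5166, -0.143, 0.0461]
wrist_force: [0.5, 0.3, 0.3]
shift tool [-0.0059 -0.0012 -0.0035] |d| 0.007 turn tool [-0.24 -0.01  0.28]
now r 0.1392 phi 222.5 z 0.0461 q [-0.87  0.03  1.88  0.72  1.33 -0.25] F [0.5 0.3 0.3]
222 (array([ 0.62026823, -0.05310175]), np.float64(0.13503694706839575))
```

View pics/c2.png

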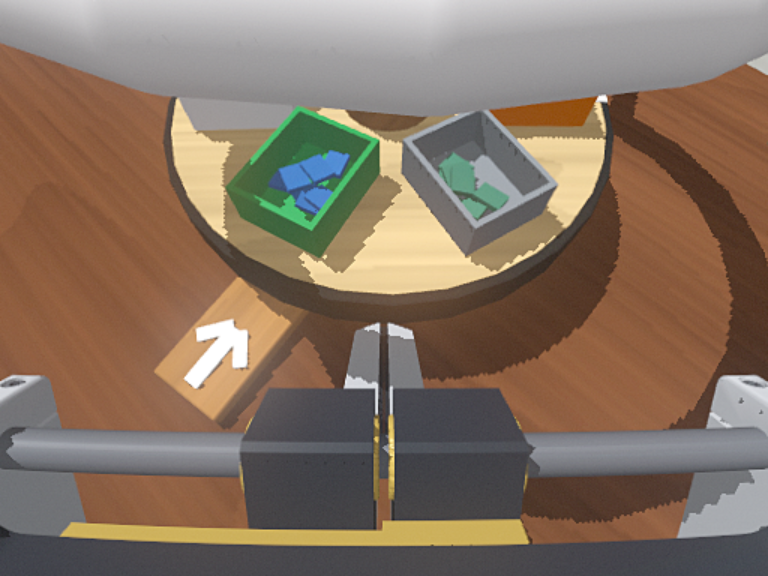

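The tip at (385,322) sits just short of the black rim at about (385,315). I keep going in 1 mm steps.

```bash
python3 -m crank '[[1,[0.0008,0,0.0006],[0,0,0]],[1,[0,0,0],[0,0,0]]]' | grep -E "pos|wrist"
python3 -m crank '[[1,[0.0008,0,0.0006],[0,0,0]],[1,[0,0,0],[0,0,0]]]'| grep -E "pos|wrist"
python3 -m crank '[[1,[0.0004,0,0.0003],[0,0,0]],[1,[0,0,0],[0,0,0]]]'| grep -E "pos|wrist"
```

```text
tool_pos: [0.5174, -0.1424, 0.0461]
wrist_force: [0.4, 0.1, 0.1]
tool_pos: [0.5181, -0.1417, 0.0462]
wrist_force: [0.1, 0.9, -0.0]
tool_pos: [0.5184, -0.1413, 0.0462]
wrist_force: [0.4, -0.2, 0.1]
```

```bash
python3 -m crank '[[1,[0.0008,0,0.0006],[0,0,0]],[1,[0,0,0],[0,0,0]]]' | grep -E "pos|wrist"
python3 -m crank '[[1,[0.0008,0,0.0006],[0,0,0]],[1,[0,0,0],[0,0,0]]]'| grep -E "pos|wrist"
python3 go.py 222 40 .14 .045
python3 - <<'E'
from bench import vision
from h import *
b=vision.snapshot("wrist"); X=cloud(b)
for u in (250,256,262):
  for v in range(196,232,3): print(u,v,X[v,u].round(4), b["color"][v,u]) if u==256 else 0
m=(X[...,2]>.062)&(X[...,2]<.067)&(b["color"].min(2)>90)&(np.abs(X[...,0]-.62)<.17)&(np.abs(X[...,1]+.05)<.17)
m=m.astype(np.uint8); n=cv2.erode(m,np.ones((3,3)))
P=X[m>0]; h=cv2.convexHull(P[:,:2].astype(np.float32))[:,0]; h=h[h[:,0]<.6]; print(len(h),fitc(h.astype(float)),np.median(P[:,2]))
E
```

```text
tool_pos: [0.5192, -0.1407, 0.0462]
wrist_force: [-0.2, 0.5, 0.5]
tool_pos: [0.5199, -0.14, 0.0463]
wrist_force: [-0.4, -0.3, -0.2]
shift tool [-0.0049 -0.0011 -0.0024] |d| 0.006 turn tool [-0.24 -0.01  0.28]
now r 0.1347 phi 222.5 z 0.0463 q [-0.86  0.03  1.88  0.72  1.33 -0.24] F [-0.4 -0.3 -0.2]
256 196 [ 0.5239 -0.1349  0.0654] [231 202 150]
256 199 [ 0.5224 -0.1363  0.0647] [236 209 155]
256 202 [ 0.5211 -0.1375  0.0632] [82 59 55]
256 205 [ 0.5198 -0.1387  0.062 ] [103  83  73]
256 208 [ 0.518  -0.1403  0.0621] [101  82  69]
256 211 [ 0.5171 -0.1411  0.0592] [88 64 50]
256 214 [ 0.5167 -0.1415  0.0542] [82 61 45]
256 217 [ 0.517  -0.1413  0.0466] [83 63 52]
256 220 [ 0.5069 -0.1504  0.0791] [87 70 60]
256 223 [ 0.5047 -0.1523  0.0818] [85 68 58]
256 226 [ 0.5023 -0.1546  0.0859] [87 69 61]
256 229 [ 0.5001 -0.1566  0.0895] [75 60 51]
42 (array([ 0.62002515, -0.05022743]), np.float64(0.13210147619763832)) 0.0645421071801584
```

```bash
python3 -m crank '[[1,[0.0008,0,0.0006],[0,0,0]],[1,[0,0,0],[0,0,0]]]' | grep -E "pos|wrist"
python3 -m crank '[[1,[0.0008,0,0.0006],[0,0,0]],[1,[0,0,0],[0,0,0]]]'| grep -E "pos|wrist"
python3 - <<'E'
from bench import vision; import cv2,numpy as np
a=vision.snapshot("scene");b=vision.snapshot("wrist")["color"][170:270,190:330]
cv2.imwrite("pics/c3.png",np.hstack([cv2.resize(a["color"][90:220,130:270],(400,400)),cv2.resize(b,(400,400))])[...,::-1])
E
```

```text
tool_pos: [0.5207, -0.1393, 0.0464]
wrist_force: [-0.3, 0.4, -0.5]
tool_pos: [0.5214, -0.1386, 0.0464]
wrist_force: [-0.6, -0.6, 1.2]
```

View pics/c3.png

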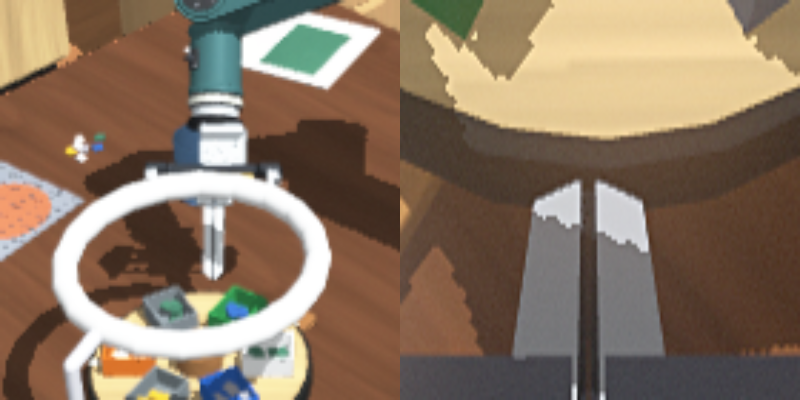

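```bash
python3 - <<'E'
from bench import vision,robot
from h import *
o=robot.get_obs(); print(o["tool_pos"],o["joint_positions"])
def sc(p): return ((np.array(p)-[130,90])*[400/140,400/130]).round(0)
a=vision.snapshot("scene"); X=cloud(a)
print("tcp",sc(project(a,o["tool_pos"])))
th=np.radians([200,222,240]); rim=np.c_[.62+.14*np.cos(th),-.05+.14*np.sin(th),0*th+.064]
print("rim",sc(project(a,rim)))
for v in range(165,186,2): print(v,(sc([(204,v)])),X[v,204].round(3),a["color"][v,204])
E
```

```text
[ 0.52134671 -0.13867476  0.04636804] [-0.85439364  0.03441297  1.87801705  0.72409497  1.32574454 -0.24143662]
tcp [[209. 302.]]
rim [[247. 292.]
 [209. 287.]
 [175. 290.]]
165 [[211. 231.]] [ 0.484 -0.168  0.12 ] [87 90 93]
167 [[211. 237.]] [ 0.484 -0.169  0.11 ] [88 90 92]
169 [[211. 243.]] [ 0.489 -0.164  0.106] [88 90 92]
171 [[211. 249.]] [ 0.49  -0.163  0.098] [89 91 93]
173 [[211. 255.]] [ 0.498 -0.155  0.096] [ 97  99 102]
175 [[211. 262.]] [ 0.498 -0.155  0.087] [137 142 145]
177 [[211. 268.]] [ 0.504 -0.149  0.084] [174 179 184]
179 [[211. 274.]] [ 0.508 -0.146  0.078] [163 169 174]
181 [[211. 280.]] [ 0.443 -0.225 -0.007] [114  78  58]
183 [[211. 286.]] [ 0.456 -0.209 -0.002] [131  88  61]
185 [[211. 292.]] [ 0.514 -0.141  0.056] [208 179 131]
```

```bash
python3 - <<'E'
from bench import vision,robot
from h import *
s=dict(np.load("scene.npz")); X=cloud(s)
d=np.hypot(X[...,0]-.1664,X[...,1]-.5236); m=(d<.07)&(X[...,2]>.1)&(X[...,2]<.3)
P=X[m]; P=P[np.argsort(P[:,2])][:25]; print("start",P[::3].round(3))
o=robot.get_obs()
from scipy.spatial.transform import Rotation as Ro
R=Ro.from_euler("xyz",o["ee_rot"]).as_matrix()
for n in("scene","wrist"):
    a=vision.snapshot(n); X=cloud(a); Q=(X-o["tool_pos"])@R
    m=(abs(Q[...,1])<.02)&(abs(Q[...,0])<.014)&(Q[...,2]>-.09)&(Q[...,2]<.004)&(a["z_map"]>0)&(X[...,2]>.068)
    P=Q[m]; P=P[np.argsort(-P[:,2])][:40]; print(n,m.sum(),P[::4].round(4))
E
```

```text
start [[0.133 0.579 0.1  ]
 [0.149 0.569 0.1  ]
 [0.186 0.56  0.1  ]
 [0.123 0.544 0.1  ]
 [0.132 0.542 0.101]
 [0.15  0.584 0.101]
 [0.157 0.592 0.101]
 [0.145 0.567 0.101]
 [0.161 0.55  0.101]]
scene 101 [[ 0.012  -0.0081 -0.0301]
 [ 0.0047 -0.0035 -0.0343]
 [ 0.013   0.0032 -0.0375]
 [ 0.0096 -0.0077 -0.0378]
 [ 0.0055  0.0079 -0.0417]
 [-0.0002 -0.0066 -0.0422]
 [ 0.0059 -0.0035 -0.0456]
 [ 0.0132 -0.0118 -0.0489]
 [ 0.0058 -0.0034 -0.0493]
 [ 0.0129 -0.0117 -0.0527]]
wrist 1897 [[ 0.0079 -0.0031 -0.031 ]
 [ 0.0082 -0.0011 -0.0318]
 [ 0.0096  0.0009 -0.0318]
 [ 0.0093 -0.0037 -0.0327]
 [ 0.0094  0.0042 -0.0331]
 [ 0.0081 -0.0004 -0.0333]
 [ 0.0095  0.0009 -0.0335]
 [ 0.0097  0.0029 -0.0339]
 [ 0.0091  0.0009 -0.0342]
 [ 0.008   0.0002 -0.0349]]
```

Both cameras agree that the closed fingertips actually end about 31 mm short of the reported TCP, at z≈0.078 and so above the rim. I back off, go lower, and come in again.

```bash
python3 -m crank '[[1,[-0.0077,0,-0.0064],[0,0,0]],[1,[-0.0077,0,-0.0064],[0,0,0]],[1,[-0.0077,0,-0.0064],[0,0,0]],[1,[-0.004,0,0.005],[0,0,0]],[1,[-0.006,0,0.0075],[0,0,0]],[1,[-0.006,0,0.0075],[0,0,0]],[1,[0,0,0],[0,0,0]],[1,[0,0,0],[0,0,0]]]' | grep -E "pos|wrist"
python3 go.py 222 40 .135 .022
python3 - <<'E'
from h import *
s=dict(np.load("scene.npz")); X=cloud(s)
d=np.hypot(X[...,0]-.1664,X[...,1]-.5236); m=(d<.07)&(X[...,2]>.115)&(X[...,2]<.3)
P=X[m]; P=P[np.argsort(P[:,2])][:25]; print("start",P[::3].round(3))
from bench import vision,robot
from scipy.spatial.transform import Rotation as Ro
o=robot.get_obs();R=Ro.from_euler("xyz",o["ee_rot"]).as_matrix()
a=vision.snapshot("wrist"); X=cloud(a); Q=(X-o["tool_pos"])@R
for v in range(196,240,4): print(v,Q[v,246].round(3),X[v,246].round(3))
E
```

```text
tool_pos: [0.4994, -0.1579, 0.02]
wrist_force: [-0.1, -0.1, -0.2]
shift tool [ 0.0219 -0.0005  0.0158] |d| 0.027 turn tool [-0.32 -0.02  0.23]
now r 0.1619 phi 222.2 z 0.02 q [-0.92  0.07  1.91  0.72  1.32 -0.33] F [-0.1 -0.1 -0.2]
start [[0.156 0.48  0.205]
 [0.155 0.483 0.206]
 [0.193 0.571 0.208]
 [0.154 0.466 0.209]
 [0.165 0.48  0.21 ]
 [0.189 0.579 0.21 ]
 [0.162 0.478 0.211]
 [0.174 0.584 0.213]
 [0.145 0.483 0.213]]
196 [ 0.005 -0.01   0.031] [ 0.51  -0.135 -0.   ]
200 [ 0.002 -0.01   0.029] [ 0.508 -0.137 -0.001]
204 [-0.001 -0.01   0.026] [ 0.505 -0.14  -0.001]
208 [-0.004 -0.01   0.024] [ 0.502 -0.142 -0.   ]
212 [-0.006 -0.01   0.022] [ 0.5   -0.145 -0.001]
216 [-0.009 -0.009  0.02 ] [ 0.497 -0.147 -0.001]
220 [ 0.01  -0.007 -0.039] [ 0.481 -0.164  0.056]
224 [ 0.01  -0.007 -0.047] [ 0.478 -0.168  0.063]
228 [ 0.01  -0.007 -0.053] [ 0.475 -0.171  0.067]
232 [ 0.01  -0.007 -0.058] [ 0.473 -0.173  0.071]
236 [ 0.01  -0.007 -0.064] [ 0.47  -0.176  0.075]
```

```bash
python3 -m crank '[[1,[0.0058,0,0.0049],[0,0,0]],[1,[0.0058,0,0.0049],[0,0,0]],[1,[0.0058,0,0.0049],[0,0,0]],[1,[0.0027,0,0.0022],[0,0,0]],[1,[0.0008,0,0.0006],[0,0,0]],[1,[0.0008,0,0.0006],[0,0,0]],[1,[0,0,0],[0,0,0]]]' | grep -E "pos|wrist"
python3 -m crank '[[1,[0.0008,0,0.0006],[0,0,0]],[1,[0,0,0],[0,0,0]]]' | grep -E "pos|wrist"
python3 -m crank '[[1,[0.0008,0,0.0006],[0,0,0]],[1,[0,0,0],[0,0,0]]]'| grep -E "pos|wrist"
python3 go.py 222 40 .125 .0205
```

```text
tool_pos: [0.5205, -0.1395, 0.0207]
wrist_force: [0.1, -0.4, 0.7]
tool_pos: [0.5212, -0.1389, 0.0208]
wrist_force: [-0.0, -0.0, -0.3]
tool_pos: [0.522, -0.1382, 0.0208]
wrist_force: [0.8, -0.5, -0.2]
shift tool [ 0.0052 -0.0011  0.0048] |d| 0.007 turn tool [-0.23 -0.01  0.28]
now r 0.132 phi 222.5 z 0.0208 q [-0.85  0.07  1.9   0.73  1.28 -0.28] F [ 0.8 -0.5 -0.2]
```

```bash
python3 -m crank '[[1,[0.0008,0,0.0006],[0,0,0]],[1,[0.0008,0,0.0006],[0,0,0]],[1,[0.0008,0,0.0006],[0,0,0]],[1,[0,0,0],[0,0,0]]]' | grep -E "pos|wrist"
python3 -m crank '[[1,[0.0008,0,0.0006],[0,0,0]],[1,[0,0,0],[0,0,0]]]' | grep -E "pos|wrist"
python3 -m crank '[[1,[0.0008,0,0.0006],[0,0,0]],[1,[0,0,0],[0,0,0]]]' | grep -E "pos|wrist"
python3 -m crank '[[1,[0.0008,0,0.0006],[0,0,0]],[1,[0,0,0],[0,0,0]]]' | grep -E "pos|wrist"
```

```text
tool_pos: [0.5242, -0.136, 0.021]
wrist_force: [0.5, -0.2, 0.0]
tool_pos: [0.5249, -0.1354, 0.0211]
wrist_force: [0.7, 0.6, -0.1]
tool_pos: [0.5257, -0.1347, 0.0211]
wrist_force: [-0.3, 0.4, -0.5]
tool_pos: [0.5264, -0.1341, 0.0211]
wrist_force: [1.1, -0.1, -0.8]
```

```bash
python3 -m crank '[[1,[0.0008,0,0.0006],[0,0,0]],[1,[0,0,0],[0,0,0]]]' | grep -E "pos|wrist"
python3 -m crank '[[1,[0.0008,0,0.0006],[0,0,0]],[1,[0,0,0],[0,0,0]]]' | grep -E "pos|wrist"
python3 - <<'E'
from h import *
from bench import vision,robot
from scipy.spatial.transform import Rotation as Ro
o=robot.get_obs();R=Ro.from_euler("xyz",o["ee_rot"]).as_matrix()
a=vision.snapshot("wrist"); X=cloud(a); Q=(X-o["tool_pos"])@R
for u in(246,262):
  for v in range(200,228,3): print(u,v,Q[v,u].round(3),X[v,u].round(3),np.hypot(X[v,u,0]-.6197,X[v,u,1]+.0497).round(4))
E
```

```text
tool_pos: [0.5269, -0.1337, 0.0211]
wrist_force: [-2.3, -1.8, 0.9]
tool_pos: [0.5273, -0.1335, 0.0209]
wrist_force: [-5.0, -3.2, 1.9]
246 200 [ 0.022 -0.007 -0.037] [ 0.517 -0.132  0.063] 0.1315
246 203 [ 0.021 -0.007 -0.039] [ 0.516 -0.134  0.064] 0.1339
246 206 [ 0.019 -0.007 -0.039] [ 0.515 -0.135  0.063] 0.1355
246 209 [ 0.017 -0.007 -0.039] [ 0.513 -0.136  0.062] 0.137
246 212 [ 0.014 -0.007 -0.036] [ 0.513 -0.136  0.058] 0.1375
246 215 [ 0.01  -0.008 -0.032] [ 0.513 -0.136  0.052] 0.1374
246 218 [ 0.01  -0.008 -0.036] [ 0.511 -0.138  0.055] 0.1406
246 221 [ 0.01  -0.007 -0.042] [ 0.508 -0.141  0.06 ] 0.1442
246 224 [ 0.009 -0.007 -0.045] [ 0.506 -0.143  0.062] 0.1468
246 227 [ 0.01  -0.007 -0.051] [ 0.504 -0.145  0.066] 0.1502
262 200 [ 0.023  0.003 -0.038] [ 0.524 -0.14   0.065] 0.1319
262 203 [ 0.021  0.003 -0.039] [ 0.522 -0.142  0.064] 0.1338
262 206 [ 0.019  0.003 -0.04 ] [ 0.521 -0.143  0.064] 0.1356
262 209 [ 0.018  0.003 -0.041] [ 0.52  -0.144  0.063] 0.1374
262 212 [ 0.015  0.003 -0.038] [ 0.519 -0.144  0.059] 0.1379
262 215 [ 0.011  0.003 -0.034] [ 0.519 -0.145  0.055] 0.1382
262 218 [ 0.01   0.003 -0.036] [ 0.518 -0.146  0.054] 0.1402
262 221 [ 0.01   0.003 -0.042] [ 0.515 -0.148  0.059] 0.1439
262 224 [ 0.01   0.003 -0.046] [ 0.513 -0.15   0.062] 0.1467
262 227 [ 0.01   0.002 -0.051] [ 0.51  -0.152  0.066] 0.1499
```

Contact made at about 6 N. I start the stroke slowly at 2° per row, about 0.35 rad/s.

```bash
python3 -m crank '[[1,[0.0004,0,0.0003],[0,0,0]],[1,[0,-0.0022,0],[-0.64,0,0.77]],[1,[0.00006,-0.00435,0.00005],[-1.286,0,1.532]],[1,[0.00006,-0.00435,0.00005],[-1.286,0,1.532]],[1,[0.00006,-0.00435,0.00005],[-1.286,0,1.532]],[1,[0.00006,-0.00435,0.00005],[-1.286,0,1.532]]]' | grep -E "pos|wrist"
cat > see.py <<'E'
# disc angle (deg) from green/blue/orange tray colours in the wrist/top camera: direction of orange tray & arrow
from h import *; from bench import vision
import sys
C=np.array([.6197,-.0497])
s=vision.snapshot("top"); X=cloud(s); hsv=cv2.cvtColor(s["color"],cv2.COLOR_RGB2HSV)
r=np.hypot(X[...,0]-C[0],X[...,1]-C[1]); reg=(r<.125)&(r>.045)&(X[...,2]>.05)&(X[...,2]<.11)
for n,lo,hi in(("orange",3,14),("green",50,75),("blue",108,122)):
    m=reg&(hsv[...,0]>=lo)&(hsv[...,0]<=hi)&(hsv[...,1]>150); P=X[m]
    if m.sum()>8: q=P.mean(0)[:2]-C; print(n,m.sum(),np.degrees(np.arctan2(q[1],q[0])).round(1)%360,np.hypot(*q).round(3))
E
python3 see.py; python3 go.py 210 40 .1245 .0205
```

```text
tool_pos: [0.5158, -0.1183, 0.021]
wrist_force: [-4.2, -4.1, 0.7]
orange 162 305.8 0.088
green 27 185.9 0.066
blue 123 97.9 0.041
shift tool [-0.0001 -0.0063  0.0003] |d| 0.006 turn tool [-2.1   0.09  2.47]
now r 0.1244 phi 212.9 z 0.0208 q [-0.82 -0.06  2.03  0.76  1.16 -0.14] F [-5.2 -2.1  3. ]
```

It drives well: orange went from 314° to 306°. I continue the stroke.

```bash
python3 -m crank '[[1,[0.00016,-0.00435,0.00015],[-1.286,0,1.532]],[1,[0.00006,-0.00435,0.00005],[-1.286,0,1.532]],[1,[0.00006,-0.00435,0.00005],[-1.286,0,1.532]],[1,[0.00006,-0.00435,0.00005],[-1.286,0,1.532]],[1,[0.00006,-0.00435,0.00005],[-1.286,0,1.532]],[1,[0.00006,-0.00435,0.00005],[-1.286,0,1.532]],[1,[0.00006,-0.00435,0.00005],[-1.286,0,1.532]],[1,[0.00006,-0.00435,0.00005],[-1.286,0,1.532]]]' | grep -E "time|pos|wrist"
python3 see.py; python3 go.py 190 40 .1245 .0205
```

```text
time: 14.2
tool_pos: [0.501, -0.0858, 0.021]
wrist_force: [-2.7, -2.4, 0.6]
orange 152 290.2 0.088
green 28 168.7 0.065
blue 128 70.3 0.045
shift tool [ 0.0003 -0.0139  0.0005] |d| 0.014 turn tool [-4.75  0.05  5.55]
now r 0.124 phi 196.4 z 0.0207 q [-0.72 -0.29  2.22  0.74  0.95  0.19] F [-3.5  0.4 -1.3]
```

```bash
python3 -m crank '[[1,[0.0005,-0.00435,0.0004],[-1.286,0,1.532]],[1,[0.0001,-0.00435,0.00008],[-1.286,0,1.532]],[1,[0.0001,-0.00435,0.00008],[-1.286,0,1.532]],[1,[0.0001,-0.00435,0.00008],[-1.286,0,1.532]],[1,[0.0001,-0.00435,0.00008],[-1.286,0,1.532]],[1,[0.0001,-0.00435,0.00008],[-1.286,0,1.532]],[1,[0.0001,-0.00435,0.00008],[-1.286,0,1.532]],[1,[0.0001,-0.00435,0.00008],[-1.286,0,1.532]]]' | grep -E "time|pos|wrist"
python3 see.py; python3 go.py 174 40 .1245 .0205
```

```text
time: 15.05
tool_pos: [0.496, -0.0506, 0.0206]
wrist_force: [-4.1, -1.3, 0.9]
orange 155 275.2 0.089
green 41 150.5 0.069
blue 123 53.4 0.051
shift tool [ 0.0002 -0.0133 -0.0001] |d| 0.013 turn tool [-4.82  0.12  5.57]
now r 0.1236 phi 180.1 z 0.0203 q [-0.44 -0.46  2.32  0.47  0.69  0.83] F [-2.5  0.1 -1.3]
```

```bash
python3 -m crank '[[1,[-0.0051,0,-0.0043],[0,0,0]],[1,[-0.0051,0,-0.0043],[0,0,0]],[1,[-0.0051,0,-0.0043],[0,0,0]],[1,[0.0006,0.015,0.0005],[3.857,0,-4.596]],[1,[0.0006,0.015,0.0005],[3.857,0,-4.596]],[1,[0.0006,0.015,0.0005],[3.857,0,-4.596]],[1,[0.0006,0.015,0.0005],[3.857,0,-4.596]],[1,[0.0006,0.015,0.0005],[3.857,0,-4.596]]]' | grep -E "pos|wrist"
python3 -m crank '[[1,[0.0006,0.015,0.0005],[3.857,0,-4.596]],[1,[0.0006,0.015,0.0005],[3.857,0,-4.596]],[1,[0.0006,0.015,0.0005],[3.857,0,-4.596]],[1,[0.0006,0.015,0.0005],[3.857,0,-4.596]],[1,[0,0,0],[0,0,0]],[1,[0,0,0],[0,0,0]]]' | grep -E "pos|wrist"
python3 see.py; python3 go.py 234 40 .128 .0205
```

```text
tool_pos: [0.4938, -0.12, 0.0203]
wrist_force: [-0.3, -1.1, 0.3]
tool_pos: [0.533, -0.1634, 0.0192]
wrist_force: [-0.6, -0.3, 0.3]
orange 154 274.9 0.089
green 41 149.4 0.071
blue 119 54.0 0.049
shift tool [0.0123 0.0032 0.0087] |d| 0.015 turn tool [ 0.34  0.23 -1.01]
now r 0.1431 phi 232.6 z 0.0193 q [-0.86  0.22  1.73  0.68  1.42 -0.4 ] F [ 0.7 -0.9  0.3]
```

```bash
python3 -m crank '[[1,[0.0030,0.0008,0.0022],[0,0,0]],[1,[0.0030,0.0008,0.0022],[0,0,0]],[1,[0.0030,0.0008,0.0022],[0,0,0]],[1,[0.0030,0.0008,0.0022],[0,0,0]],[1,[0,0,0],[0,0,0]]]' | grep -E "pos|wrist"
python3 -m crank '[[1,[0.0008,0,0.0006],[0,0,0]],[1,[0.0008,0,0.0006],[0,0,0]],[1,[0,0,0],[0,0,0]]]' | grep -E "pos|wrist"
python3 -m crank '[[1,[0.0008,0,0.0006],[0,0,0]],[1,[0,0,0],[0,0,0]]]' | grep -E "pos|wrist"
python3 go.py 234 40 .125 .0205
```

```text
tool_pos: [0.545, -0.1522, 0.0206]
wrist_force: [0.5, 0.9, -0.3]
tool_pos: [0.5458, -0.1516, 0.0203]
wrist_force: [-2.5, -1.4, -0.2]
tool_pos: [0.5463, -0.1515, 0.0203]
wrist_force: [-3.0, -2.6, 1.8]
shift tool [ 0.0008 -0.0012  0.0004] |d| 0.001 turn tool [ 0.38  0.36 -0.91]
now r 0.1259 phi 234.5 z 0.0203 q [-0.82  0.22  1.72  0.69  1.4  -0.37] F [-3.  -2.6  1.8]
```

```bash
python3 -m crank '[[1,[0.0006,0,0.0005],[0,0,0]],[1,[0,-0.0022,0],[-0.64,0,0.77]],[1,[0.00008,-0.0044,0.00006],[-1.286,0,1.532]],[1,[0.00008,-0.0044,0.00006],[-1.286,0,1.532]],[1,[0.00008,-0.0044,0.00006],[-1.286,0,1.532]],[1,[0.00008,-0.0044,0.00006],[-1.286,0,1.532]],[1,[0.00008,-0.0044,0.00006],[-1.286,0,1.532]],[1,[0.00008,-0.0044,0.00006],[-1.286,0,1.532]]]' | grep -E "pos|wrist"
python3 -m crank '[[1,[0.0001,-0.0044,0.00008],[-1.286,0,1.532]],[1,[0.0001,-0.0044,0.00008],[-1.286,0,1.532]],[1,[0.0001,-0.0044,0.00008],[-1.286,0,1.532]],[1,[0.0001,-0.0044,0.00008],[-1.286,0,1.532]],[1,[0.0001,-0.0044,0.00008],[-1.286,0,1.532]],[1,[0.0001,-0.0044,0.00008],[-1.286,0,1.532]],[1,[0.0001,-0.0044,0.00008],[-1.286,0,1.532]],[1,[0.0001,-0.0044,0.00008],[-1.286,0,1.532]]]' | grep -E "pos|wrist"
python3 see.py; python3 go.py 200 40 .1245 .0205
```

```text
tool_pos: [0.5261, -0.1323, 0.0204]
wrist_force: [-4.9, -5.6, 0.9]
tool_pos: [0.5071, -0.1017, 0.0202]
wrist_force: [-8.8, -5.3, 2.2]
orange 146 245.9 0.087
green 54 117.6 0.081
blue 111 25.3 0.05
shift tool [ 0.     -0.0093 -0.0006] |d| 0.009 turn tool [-2.65  0.55  2.97]
now r 0.1238 phi 204.3 z 0.02 q [-0.77 -0.19  2.14  0.75  1.04  0.04] F [-11.2  -4.1   5.4]
```

```bash
python3 -m crank '[[1,[0.00002,-0.0044,0.00002],[-1.286,0,1.532]],[1,[0.00002,-0.0044,0.00002],[-1.286,0,1.532]],[1,[0.00006,-0.0044,0.00005],[-1.286,0,1.532]],[1,[0.00006,-0.0044,0.00005],[-1.286,0,1.532]],[1,[0.00006,-0.0044,0.00005],[-1.286,0,1.532]],[1,[0.00006,-0.0044,0.00005],[-1.286,0,1.532]],[1,[0.00006,-0.0044,0.00005],[-1.286,0,1.532]],[1,[0.00006,-0.0044,0.00005],[-1.286,0,1.532]]]' | grep -E "time|pos|wrist"
python3 -m crank '[[1,[0.00006,-0.0044,0.00005],[-1.286,0,1.532]],[1,[0.00006,-0.0044,0.00005],[-1.286,0,1.532]],[1,[0.00006,-0.0044,0.00005],[-1.286,0,1.532]],[1,[0,0,0],[0,0,0]]]' | grep -E "pos|wrist"
python3 see.py; python3 go.py 200 40 .1245 .0205
```

```text
time: 20.0
tool_pos: [0.4972, -0.0664, 0.0201]
wrist_force: [-8.8, -2.3, 2.4]
tool_pos: [0.4958, -0.0514, 0.0196]
wrist_force: [-5.0, -0.6, 0.6]
orange 127 226.4 0.081
green 49 92.6 0.082
blue 97 0.0 0.05
shift tool [0.0044 0.0402 0.0023] |d| 0.041 turn tool [ 11.27   0.55 -13.72]
now r 0.1235 phi 181.2 z 0.0195 q [-0.46 -0.45  2.31  0.49  0.71  0.79] F [-5.5  1.2  0.2]
```

```bash
python3 -m crank '[[1,[-0.0051,0,-0.0043],[0,0,0]],[1,[-0.0051,0,-0.0043],[0,0,0]],[1,[-0.0051,0,-0.0043],[0,0,0]],[1,[0.0006,0.015,0.0005],[3.857,0,-4.596]],[1,[0.0006,0.015,0.0005],[3.857,0,-4.596]],[1,[0.0006,0.015,0.0005],[3.857,0,-4.596]],[1,[0.0006,0.015,0.0005],[3.857,0,-4.596]],[1,[0.0006,0.015,0.0005],[3.857,0,-4.596]]]' | grep -E "pos|wrist"
python3 -m crank '[[1,[0.0006,0.015,0.0005],[3.857,0,-4.596]],[1,[0,0,0],[0,0,0]],[1,[0,0,0],[0,0,0]]]' | grep -E "pos|wrist"
python3 go.py 216 40 .128 .0205
cat > wl.py <<'E'
from h import *; from bench import vision
import sys
b=vision.snapshot("wrist"); np.savez("w.npz",**b); cv2.imwrite("pics/"+sys.argv[1],cv2.resize(b["color"],(768,576))[...,::-1])
X=cloud(b); c=b["color"].astype(int); C=np.array([.6197,-.0497]); d=X[...,:2]-C; r=np.hypot(d[...,0],d[...,1])
w=(c.min(2)>170)&(c.max(2)-c.min(2)<30)
for n,m in(("line",w&(r>.118)&(r<.141)&(abs(X[...,2]-.065)<.006)),("arrow",w&(r>.145)&(r<.21)&(X[...,2]<.02)&(X[...,2]>.004))):
    if m.sum()<5: print(n,"none"); continue
    # keep only the main blob
    k,l,st,_=cv2.connectedComponentsWithStats(m.astype(np.uint8)); i=1+np.argmax(st[1:,4]); m=l==i
    p=X[m].mean(0); print(n,m.sum(),p.round(4),"uv",np.argwhere(m).mean(0).round(1)[::-1],"ang",(np.degrees(np.arctan2(p[1]-C[1],p[0]-C[0]))%360).round(2),"r",np.hypot(*(p[:2]-C)).round(4))
    e=np.linalg.eigh(np.cov(X[m][:,:2].T))[1][:,1]; print(" axis dir",(np.degrees(np.arctan2(e[1],e[0]))%180+180).round(1))
m=(X[...,2]>.09)&(X[...,2]<.099)&(r<.035); print("hub",m.sum(),X[m].mean(0).round(4) if m.any() else "")
E
python3 wl.py w1.png
```

```text
tool_pos: [0.4959, -0.1231, 0.0202]
wrist_force: [0.6, 0.2, 0.9]
tool_pos: [0.5041, -0.1343, 0.0193]
wrist_force: [-0.4, 0.0, 0.4]
shift tool [ 0.0126 -0.0012  0.0089] |d| 0.015 turn tool [-0.43  0.62 -0.24]
now r 0.1434 phi 216.5 z 0.0193 q [-0.87 -0.02  1.99  0.74  1.23 -0.2 ] F [-0.4  0.   0.4]
line 228 [ 0.5187 -0.131   0.0655] uv [266.4 169.2] ang 218.82 r 0.1296
 axis dir 221.6
arrow 1161 [ 0.446  -0.0747  0.0133] uv [152.7 230.4] ang 188.18 r 0.1755
 axis dir 187.9
hub 1979 [ 0.6107 -0.0572  0.0932]
```

View pics/w1.png

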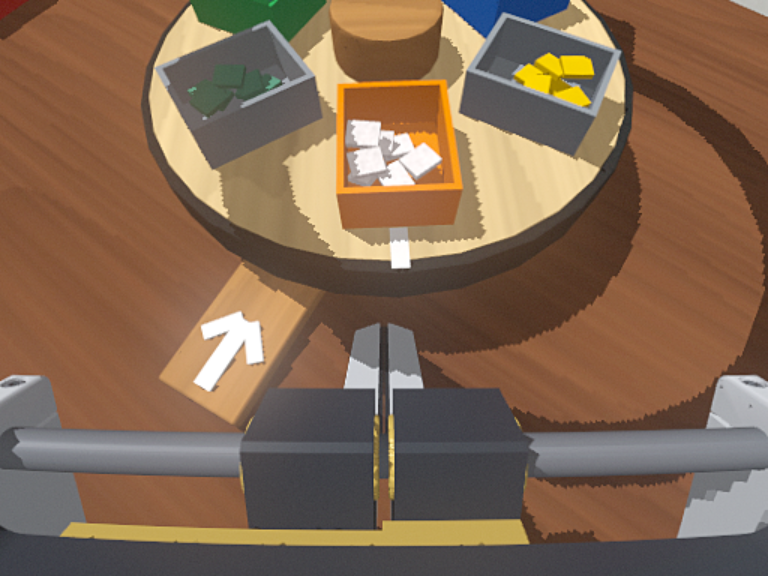

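The line at (400,247) reads 218.8° and the arrow at (235,347) reads 188.2°, so about 30° clockwise remain. I do the third stroke, a little short.

```bash
python3 -m crank '[[1,[0.0031,0,0.0023],[0,0,0]],[1,[0.0031,0,0.0023],[0,0,0]],[1,[0.0031,0,0.0023],[0,0,0]],[1,[0.0031,0,0.0023],[0,0,0]],[1,[0.0008,0,0.0006],[0,0,0]],[1,[0.0008,0,0.0006],[0,0,0]],[1,[0,0,0],[0,0,0]]]' | grep -E "pos|wrist"
python3 -m crank '[[1,[0.0008,0,0.0006],[0,0,0]],[1,[0,0,0],[0,0,0]]]' | grep -E "pos|wrist"
python3 -m crank '[[1,[0.0008,0,0.0006],[0,0,0]],[1,[0,0,0],[0,0,0]]]' | grep -E "pos|wrist"
python3 go.py 216 40 .125 .0205
```

```text
tool_pos: [0.5182, -0.1233, 0.0204]
wrist_force: [-2.4, -1.0, 1.8]
tool_pos: [0.5189, -0.1235, 0.0203]
wrist_force: [-4.8, -3.0, 3.3]
tool_pos: [0.5194, -0.1238, 0.0202]
wrist_force: [-6.6, -4.2, 3.5]
shift tool [-0.     -0.0018 -0.0004] |d| 0.002 turn tool [-0.37  0.79 -0.07]
now r 0.1248 phi 216.8 z 0.0202 q [-0.82 -0.01  1.98  0.74  1.2  -0.17] F [-6.6 -4.2  3.5]
```

```bash
python3 -m crank '[[1,[0,-0.0022,0],[-0.64,0,0.77]],[1,[0.00006,-0.00437,0.00005],[-1.286,0,1.532]],[1,[0.00006,-0.00437,0.00005],[-1.286,0,1.532]],[1,[0.00006,-0.00437,0.00005],[-1.286,0,1.532]],[1,[0.00006,-0.00437,0.00005],[-1.286,0,1.532]],[1,[0.00006,-0.00437,0.00005],[-1.286,0,1.532]],[1,[0.00006,-0.00437,0.00005],[-1.286,0,1.532]],[1,[0.00006,-0.00437,0.00005],[-1.286,0,1.532]]]' | grep -E "pos|wrist"
python3 -m crank '[[1,[0.00006,-0.00437,0.00005],[-1.286,0,1.532]],[1,[0.00006,-0.00437,0.00005],[-1.286,0,1.532]],[1,[0.00006,-0.00437,0.00005],[-1.286,0,1.532]],[1,[0.00006,-0.00437,0.00005],[-1.286,0,1.532]],[1,[0,-0.0022,0],[-0.64,0,0.77]],[1,[0,0,0],[0,0,0]]]' | grep -E "time|pos|wrist"
python3 go.py 190 40 .1245 .0205; python3 wl.py w2.png
```

```text
tool_pos: [0.5038, -0.0948, 0.0203]
wrist_force: [-5.5, -3.9, 2.5]
time: 24.1
tool_pos: [0.4979, -0.074, 0.0203]
wrist_force: [-7.0, -1.7, 2.2]
shift tool [-0.0003 -0.0036 -0.0005] |d| 0.004 turn tool [-1.55  0.8   1.68]
now r 0.1239 phi 191.7 z 0.0203 q [-0.64 -0.35  2.25  0.68  0.87  0.37] F [-7.  -1.7  2.2]
line 7 [ 0.4889 -0.0792  0.0653] uv [263. 203.] ang 192.71 r 0.1341
 axis dir 191.9
arrow none
hub 1263 [ 0.6023 -0.0547  0.0929]
```

```bash
python3 -m crank '[[1,[0.00003,-0.0022,0.00003],[-0.643,0,0.766]],[1,[0.00003,-0.0022,0.00003],[-0.643,0,0.766]],[1,[0.00003,-0.0022,0.00003],[-0.643,0,0.766]],[1,[0.00003,-0.0022,0.00003],[-0.643,0,0.766]],[1,[0,0,0],[0,0,0]]]' | grep -E "pos|wrist"
python3 go.py 190 40 .1245 .0205
python3 -m crank '[[1,[-0.0051,0,-0.0043],[0,0,0]],[1,[-0.0051,0,-0.0043],[0,0,0]],[1,[-0.0051,0,-0.0043],[0,0,0]],[1,[0.0006,0.015,0.0005],[3.857,0,-4.596]],[1,[0.0006,0.015,0.0005],[3.857,0,-4.596]],[1,[0.0006,0.015,0.0005],[3.857,0,-4.596]],[1,[0.0006,0.015,0.0005],[3.857,0,-4.596]],[1,[0.0006,0.015,0.0005],[3.857,0,-4.596]]]' | grep -E "pos|wrist"
python3 -m crank '[[1,[0,0,0],[0,0,0]],[1,[0,0,0],[0,0,0]]]' | grep -E "pos|wrist"
python3 go.py 216 40 .128 .0205;python3 wl.py w3.png
```

```text
tool_pos: [0.4966, -0.0656, 0.0202]
wrist_force: [-4.8, -0.4, 1.4]
shift tool [-0.0003  0.005  -0.0006] |d| 0.005 turn tool [ 1.03  0.82 -1.38]
now r 0.1238 phi 187.7 z 0.0202 q [-0.58 -0.4   2.28  0.62  0.81  0.52] F [-4.8 -0.4  1.4]
tool_pos: [0.5064, -0.1389, 0.0209]
wrist_force: [0.1, 0.0, -0.3]
tool_pos: [0.5062, -0.1375, 0.0203]
wrist_force: [-0.5, 0.2, 0.0]
shift tool [ 0.0122 -0.0046  0.0099] |d| 0.016 turn tool [-1.76  0.61  1.28]
now r 0.1436 phi 218.1 z 0.0203 q [-0.87  0.01  1.96  0.73  1.25 -0.23] F [-0.5  0.2  0. ]
line none
arrow 1125 [ 0.4459 -0.0747  0.0133] uv [148.4 227. ] ang 188.19 r 0.1756
 axis dir 188.2
hub 2052 [ 0.6115 -0.0571  0.0932]
```

View pics/w3.png

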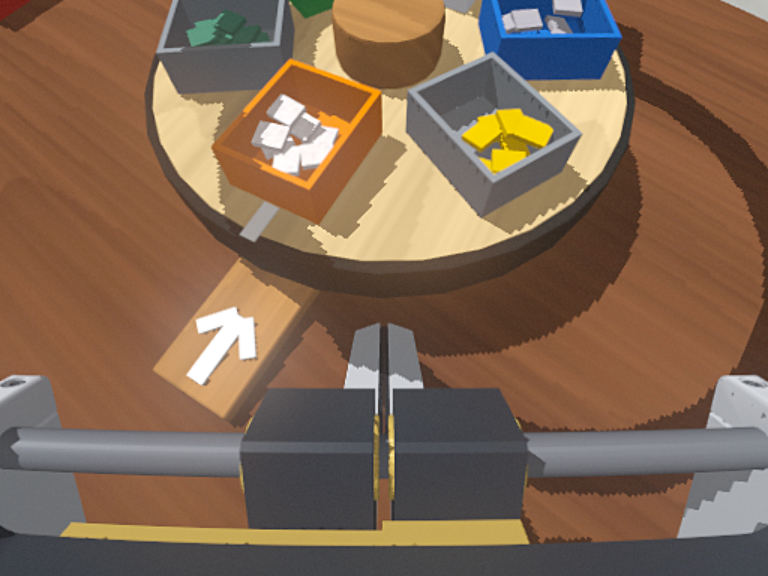

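The line, now in shadow, is at (258,222) and the arrow at (222,345). They look nearly in line. I measure with a threshold for shadow.

```bash
cat > ml.py <<'E'
from h import *
b=dict(np.load("w.npz")); X=cloud(b); c=b["color"].astype(int)
def meas(C):
    d=X[...,:2]-C; r=np.hypot(d[...,0],d[...,1]); a=np.degrees(np.arctan2(d[...,1],d[...,0]))%360
    sat=(c.max(2)-c.min(2))/np.maximum(c.max(2),1)
    out=[]
    for n,m in(("line",(sat<.15)&(c.min(2)>90)&(r>.119)&(r<.142)&(abs(X[...,2]-.065)<.006)&(abs(a-190)<15)),("arrow",(c.min(2)>170)&(r>.145)&(r<.21)&(X[...,2]<.02)&(X[...,2]>.004))):
        k,l,st,_=cv2.connectedComponentsWithStats(m.astype(np.uint8)); i=1+np.argmax(st[1:,4]); m=l==i
        uv=np.argwhere(m)[:,::-1].astype(float)
        q=onplane(b,uv,.0645 if n=="line" else .0125); p=q.mean(0)
        if n=="arrow":  # symmetric axis via PCA
            pass
        e=np.linalg.eigh(np.cov(q[:,:2].T))[1][:,1]
        out.append((n,int(m.sum()),uv.mean(0).round(1),p[:2].round(4),(np.degrees(np.arctan2(p[1]-C[1],p[0]-C[0]))%360).round(2),np.hypot(*(p[:2]-C)).round(4),(np.degrees(np.arctan2(e[1],e[0]))%180+180).round(1)))
    return out
for C in([.6197,-.0497],[.6193,-.049],[.62,-.052]):
    o=meas(np.array(C)); print(C,"offset line-arrow",(o[0][4]-o[1][4]).round(2)); 
    for t in o: print("  ",*t)
E
python3 ml.py; python3 see.py
```

```text
[0.6197, -0.0497] offset line-arrow 2.04
   line 268 [171.1 149.1] [ 0.4942 -0.0721] 190.1 0.1274 190.7
   arrow 1152 [148.4 227.1] [ 0.4459 -0.0743] 188.06 0.1756 187.6
[0.6193, -0.049] offset line-arrow 2.15
   line 264 [171.  149.3] [ 0.4941 -0.0721] 190.45 0.1273 190.7
   arrow 1152 [148.4 227.1] [ 0.4459 -0.0743] 188.3 0.1753 187.6
[0.62, -0.052] offset line-arrow 1.76
   line 267 [171.1 149.2] [ 0.4942 -0.0721] 189.06 0.1274 190.8
   arrow 1152 [148.4 227.1] [ 0.4459 -0.0743] 187.3 0.1755 187.6
orange 91 195.7 0.068
green 57 64.4 0.086
blue 116 326.3 0.059
```

About 2° more is needed clockwise. I make a small push from here.

```bash
python3 -m crank '[[1,[0.0031,0,0.0025],[0,0,0]],[1,[0.0031,0,0.0025],[0,0,0]],[1,[0.0031,0,0.0025],[0,0,0]],[1,[0.0031,0,0.0025],[0,0,0]],[1,[0.0008,0,0.0006],[0,0,0]],[1,[0.0008,0,0.0006],[0,0,0]],[1,[0,0,0],[0,0,0]]]' | grep -E "pos|wrist"
python3 -m crank '[[1,[0.0008,0,0.0006],[0,0,0]],[1,[0.0008,0,0.0006],[0,0,0]],[1,[0,0,0],[0,0,0]]]' | grep -E "pos|wrist"
python3 go.py 216 40 .125 .0205
```

```text
tool_pos: [0.5205, -0.1261, 0.0208]
wrist_force: [-3.0, -0.3, 1.2]
tool_pos: [0.5216, -0.1266, 0.0208]
wrist_force: [-7.5, -5.4, 3.1]
shift tool [-0.0003 -0.0054  0.0002] |d| 0.005 turn tool [-1.65  0.8   1.46]
now r 0.1248 phi 218.5 z 0.0208 q [-0.83  0.01  1.95  0.73  1.22 -0.2 ] F [-7.5 -5.4  3.1]
```

```bash
python3 -m crank '[[1,[0,-0.0013,0],[-0.386,0,0.46]],[1,[0,-0.0013,0],[-0.386,0,0.46]],[1,[0,-0.0013,0],[-0.386,0,0.46]],[1,[0,-0.0013,0],[-0.386,0,0.46]],[1,[0,0,0],[0,0,0]]]' | grep -E "pos|wrist"
python3 go.py 216 40 .125 .0205
python3 wl.py w4.png >/dev/null; python3 ml.py
```

```text
tool_pos: [0.5186, -0.1226, 0.0208]
wrist_force: [-7.0, -4.7, 2.7]
shift tool [-0.0004 -0.0004  0.0001] |d| 0.001 turn tool [-0.03  0.79 -0.4 ]
now r 0.1248 phi 216.2 z 0.0208 q [-0.82 -0.02  1.98  0.74  1.2  -0.16] F [-7.  -4.7  2.7]
[0.6197, -0.0497] offset line-arrow 0.29
   line 303 [168.1 174.7] [ 0.4936 -0.0683] 188.38 0.1274 188.9
   arrow 1269 [151.2 255.1] [ 0.446  -0.0744] 188.09 0.1755 187.2
[0.6193, -0.049] offset line-arrow 0.37
   line 294 [167.9 175. ] [ 0.4934 -0.0683] 188.71 0.1274 189.4
   arrow 1269 [151.2 255.1] [ 0.446  -0.0744] 188.34 0.1752 187.2
[0.62, -0.052] offset line-arrow 0.0
   line 302 [168.1 174.7] [ 0.4936 -0.0683] 187.33 0.1275 189.0
   arrow 1269 [151.2 255.1] [ 0.446  -0.0744] 187.33 0.1755 187.2
```

```bash
python3 -m crank '[[1,[0,-0.0007,0],[-0.2,0,0.23]],[1,[0,0,0],[0,0,0]],[1,[-0.0008,0,-0.0006],[0,0,0]],[1,[-0.0008,0,-0.0006],[0,0,0]],[1,[-0.0031,0,-0.0025],[0,0,0]],[1,[-0.006,0,-0.005],[0,0,0]],[1,[-0.006,0,-0.005],[0,0,0]],[1,[-0.006,0,-0.005],[0,0,0]]]' | grep -E "time|pos|wrist"
python3 -m crank '[[1,[-0.006,0,-0.005],[0,0,0]],[1,[-0.006,0,-0.005],[0,0,0]],[1,[0,0,0],[0,0,0]],[1,[0,0,0],[0,0,0]]]' | grep -E "time|pos|wrist"
python3 wl.py w5.png >/dev/null; python3 ml.py
```

```text
time: 28.1
tool_pos: [0.4942, -0.1374, 0.021]
wrist_force: [-0.6, 0.5, 0.2]
time: 28.5
tool_pos: [0.482, -0.1466, 0.0213]
wrist_force: [0.7, -0.3, -0.7]
[0.6197, -0.0497] offset line-arrow -0.09
   line 231 [177.3 121.1] [ 0.4935 -0.0674] 187.98 0.1274 188.5
   arrow 1026 [161.1 202.8] [ 0.446  -0.0743] 188.07 0.1754 187.4
[0.6193, -0.049] offset line-arrow 0.0
   line 227 [177.1 121.2] [ 0.4934 -0.0674] 188.32 0.1273 188.4
   arrow 1026 [161.1 202.8] [ 0.446  -0.0743] 188.32 0.1751 187.4
[0.62, -0.052] offset line-arrow -0.4
   line 231 [177.2 121.1] [ 0.4935 -0.0674] 186.92 0.1274 189.1
   arrow 1026 [161.1 202.8] [ 0.446  -0.0743] 187.32 0.1754 187.4
```

View pics/w5.png

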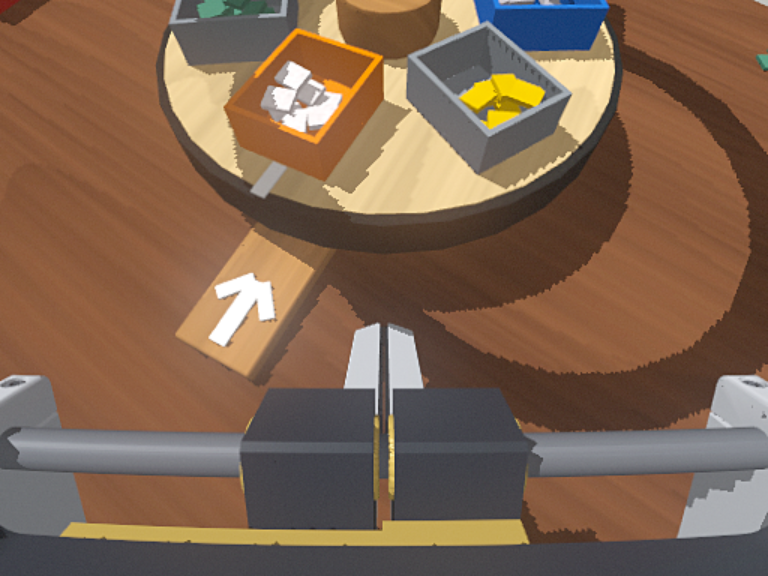

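The line at (266,180) is aligned with the arrow at (243,305) to within about 0.4°, and the gripper is clear of the rim. I hand in.

```bash
python3 -c "
from bench import robot
print(robot.close_job())"
```

```text
the job is handed in; nothing more can be done
None
```

I turned the carousel clockwise until the orange tray's white line met the pointer, within about 0.4° by the wrist camera, with the rim pressed at about 13 N at most. Then I let go and handed the job in at about 28.5 s.

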